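# Put the abrasive wheels away on their spindles

### The arm

A 6-joint arm with a two-finger parallel gripper is mounted at the origin on the work surface. World frame = base frame: x ahead of the robot, y to its left, z up, the work surface at z = 0. Lengths are in m, angles in rad, forces in N, time in s.
With the tool pointing down it reaches from about 0.35 to 0.975 m from the base axis. Payload 4.9 kg.
Tool frame: the origin (TCP) lies at the very end of the fingers, on their centre line; the grasp point (between the pads) lies 19 mm behind it; z points along the fingers, y is the line along which they close (so a half turn about z gives the same grasp; the last joint's range is limited). The gripper opens to 85 mm and grips with 20 to 120 N. Pads are 22 mm wide; open, the fingers measure 114 mm over their backs; the gripper's body (76 mm by 85 mm) begins 54 mm behind the grasp point. The pads swing forward as they close: fully open they stand 13 mm farther back than shut.
Start: joints at [1.11, 0.053, 1.613, -0, 1.476, -0.119], TCP at [0.209, 0.589, 0.231] pointing down, gripper open.
Joint ranges: [-3.01, 3.01], [-1.01, 2.22], [0.06, 2.58], [-1.02, 4.17], [0.09, 2.62], [-3.14, 3.14]. Speed limits (rad/s): [2.57, 2.57, 3.14, 3.14, 3.14, 3.14].

### API

Orientations are given as a rotation vector (axis times angle).
In Python, from station import get_obs, optics, ctrl gives the robot as it stands.
- The arm moves only by the shell command python3 -m pendant 'ROWS' [FORCE]. ROWS is JSON, a list of rows, each a list of 3 entries, a list of its own where there are three numbers: the shift along the tool's x, y, z in mm, then the turn, a rotation vector about the tool's x, y, z in rad, then the opening, from 0 (shut) to 1 (fully open). A call has 1 to 12 rows; each row shifts and turns the commanded pose from where the row before left it, along the tool's axes as they then stand; what a row does not reach is not made up. A row lasts 1/12 s, in which the tool goes at most 41.7 mm and 7.16 degrees, less where a joint would pass 70% of its speed; a pose out of reach is approached as far as the arm can. A call is refused whole if a number of a shift passes 41.7 or a number of a turn 0.125, either way. A call with a gripper value outside its range is refused whole. The fingers move at their own pace and stop on an object; FORCE is the grip in N (left out, the last holds). Time passes only in rows, so rows that do not move let the fingers close. It gives the time, the measured TCP pose, the force, the opening and the grip force at its end, in the units of the state.
- get_obs(): the state, without advancing time (a new reading comes with each control period).
- optics.get_image(name): name is "scene" or "top" or "wrist"; returns the picture (400x640x3 uint8, red, green, blue); there is no depth.
- optics.camera_model(name): a dict with "fx", "fy", "cx", "cy" (pixels), "cam_to_world" (4x4, takes a point from camera to world coordinates). Camera axes: x right, y up, looking along -z (the intrinsics and any distortion apply to the point x, -y, -z); pixel columns grow to the right and rows downward; lengths in m; the calibration is good to about 2 mm. A picture is of the moment at which its call begins: read the wrist's pose just before it. camera_model takes no time and is no camera call; for the wrist camera it gives the pose at the moment of the call.
- ctrl.finish_job(): hands the job in; it is judged then, once.
The state is a dict: "t": time; "q": joint angles; "dq": joint speeds; "effort": joint torques, N m; "tool_pos": TCP position; "tool_rot": TCP orientation; "contact_force": force on the tool from outside, world axes, zero at the start; "wrist_torque": the same for the moment, N m; "opening": finger opening in m; "grip_force": force on a finger pad.
Only numpy, scipy, OpenCV 4.12 (cv2) and the standard library are available. Lean on these libraries where they do the work, as an engineer would, in place of code of your own. Each camera call takes 0.05 s, during which the arm holds its last target. There are 200 camera calls.

### The job

Put the loose abrasive wheels away on the two upright spindles: the two thick flap wheels on the stout spindle with the square foot, the three thin discs on the slim spindle with the round foot. On each spindle the widest goes at the bottom and the narrowest on top, all lying flat on one another. Lower each one down rather than letting it drop, and leave the hammer, the wooden block and the aluminium ring where they are.

Things in the scene. Friction and masses are not known exactly. Their poses are not given: they have to be found in the camera images.
- stout_spindle: Storage spindle fixed to the bench: a square grey foot 76 x 76 mm, 8 mm thick, with a stout steel post of 18 mm diameter in its middle, the top 6 mm tapered; the post's top is 60 mm above the bench. Origin at the centre of the foot's underside, on the post's axis, at bench height; z up along the post. The upper face of the foot, on which the first wheel lies, is 8 mm above the origin.
- slim_spindle: Storage spindle fixed to the bench: a round grey foot 80 mm in diameter, 8 mm thick, with a slim steel post of 10 mm diameter in its middle, the top 6 mm tapered; the post's top is 60 mm above the bench. Origin at the centre of the foot's underside, on the post's axis, at bench height; z up along the post. The upper face of the foot, on which the first disc lies, is 8 mm above the origin.
- large_flap_wheel: The larger thick flap wheel: brown, ringed with radial abrasive leaves, rigid; 62 mm outside diameter, 20 mm thick, through bore of about 32 mm; about 110 g. Lies flat on the bench, loose. Origin at the centre of its underside, on the bore's axis; z is the axis, up.
- small_flap_wheel: The smaller thick flap wheel: like the larger, but 46 mm outside diameter; 20 mm thick, through bore of about 32 mm; about 60 g. Lies flat on the bench, loose. Origin at the centre of its underside, on the bore's axis; z is the axis, up.
- large_disc: The largest of three thin dark grey grinding discs with a steel-rimmed bore: 60 mm outside diameter, 12 mm thick, through bore 24 mm; about 75 g. Lies flat on the bench, loose. Origin at the centre of its underside; z is the axis, up.
- medium_disc: The middle one of three thin dark grey grinding discs: 50 mm outside diameter, 12 mm thick, through bore 24 mm; about 50 g. Lies flat on the bench, loose. Origin at the centre of its underside; z is the axis, up.
- small_disc: The smallest of three thin dark grey grinding discs: 40 mm outside diameter, 12 mm thick, through bore 24 mm; about 30 g. Lies flat on the bench, loose. Origin at the centre of its underside; z is the axis, up.
- hammer: Bystander: a hammer 300 mm long lying loose to the robot's left, pointing away from it. Origin under its middle; x along the handle, towards the head.
- wood_block: Bystander: a loose wooden block 50 x 110 x 35 mm, beyond the wheels, lying across in front of the robot. Origin at the centre of its underside; its y is the long side.
- split_ring: Bystander: a loose heavy aluminium split ring standing on its flat end, 126 mm outside and 74 mm inside diameter, 70 mm high, with a gap on its +x side, to the robot's right. Origin at the centre of its underside, on the ring's axis.
Not all that is in view belongs to the job. Leave any turquoise look-alike of the stout_spindle alone.

How it is judged:
By the outcome, as a careful person would: the job done as asked, in the order asked, and still so for the second after the job is handed in, with the robot touching nothing.
It also fails if it takes over 109 s, if anything falls off the work surface, if the arm or the gripper's body presses on something with over 40 N, if the wrist force passes 120 N, or if a joint passes its speed limit or range.

## Working session

There is one attempt and no reset: what is moved stays moved. The work goes in short steps, Python scripts to look and compute and a shell command to move; the robot and the scene stay as the last step left them, time stands still between calls to the robot, and variables do not carry over. Pictures are saved under pics/ and viewed, at most 14 in all, crops included, and the job is handed in when it is done.

```bash
ls; mkdir -p pics; python3 - <<'E'
from station import get_obs, optics
import cv2, numpy as np
o=get_obs(); print(o)
for n in("top","scene"):
    cv2.imwrite(f"pics/{n}0.png",optics.get_image(n)[:,:,::-1]); print(n,optics.camera_model(n))
E
```

```text
pics
{'t': 0.0, 'q': array([ 1.10998843e+00,  5.33703314e-02,  1.61431170e+00, -2.33686588e-05,
        1.47599405e+00, -1.19014101e-01]), 'dq': array([ 0.00029523, -0.00026857,  0.00160206, -0.00083319,  0.00046026,
       -0.00042381]), 'effort': array([-1.71230590e-04, -3.93691134e+01, -3.70174062e+01, -2.07357944e-04,
        7.12971363e-03, -7.77281429e-06]), 'tool_pos': array([0.20921803, 0.58827361, 0.23004409]), 'tool_rot': array([-0.53417765, -3.09526202,  0.00314594]), 'contact_force': array([ 0.46565985, -0.07664982,  0.62519887]), 'wrist_torque': array([ 0.02419576,  0.00608833, -0.0071428 ]), 'grip_force': 0.0, 'opening': 0.08520616708787816}
top {'fx': 450.68380821173145, 'fy': 450.68380821173145, 'cx': 317.38542541320294, 'cy': 202.5981626923479, 'cam_to_world': array([[ 0.01869759,  0.99202305, -0.12466219,  0.41274819],
       [-0.9998021 ,  0.01939855,  0.00441132,  0.02625343],
       [ 0.00679439,  0.12455504,  0.99218944,  1.04321226],
       [ 0.        ,  0.        ,  0.        ,  1.        ]])}
scene {'fx': 469.480904822126, 'fy': 469.480904822126, 'cx': 320.780553467232, 'cy': 198.01240979364243, 'cam_to_world': array([[-0.88157295, -0.33557676,  0.33199003,  0.9491343 ],
       [ 0.47179198, -0.60321501,  0.64307386,  0.7810632 ],
       [-0.01553928,  0.72354675,  0.69010045,  0.88402044],
       [ 0.        ,  0.        ,  0.        ,  1.        ]])}
```

View pics/top0.png

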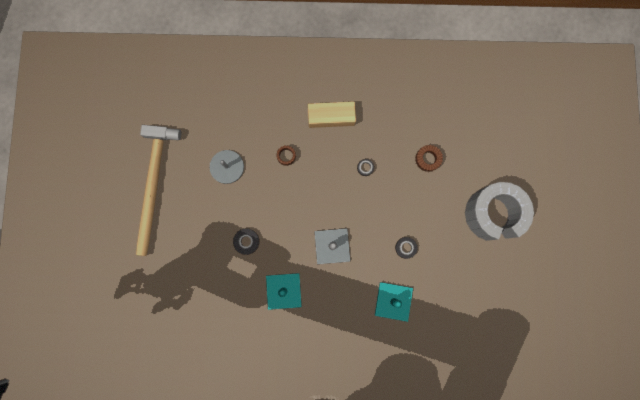

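View pics/scene0.png

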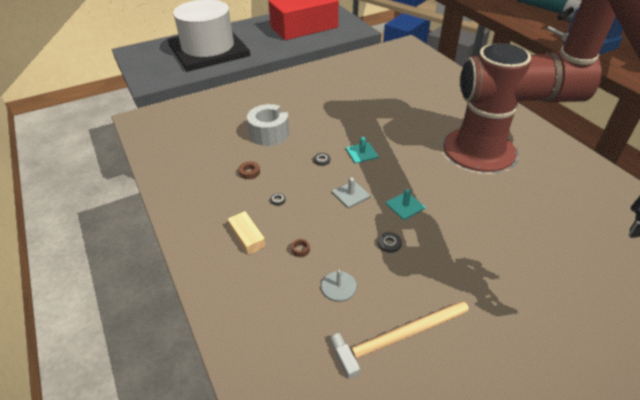

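Top view: slim spindle (227,165), stout spindle (333,246), large disc (246,241), medium disc (406,247), small disc (366,167), small flap wheel (286,155), large flap wheel (430,158). The turquoise look-alikes are at (283,292) and (395,302). The scene view shows the same layout, with nothing close enough to get in the way.

```bash
cat > h.py <<'E'
from station import get_obs, optics, ctrl
import cv2, numpy as np
def ray(n,uv,z,m=None):
    m=m or optics.camera_model(n); T=m["cam_to_world"]
    d=T[:3,:3]@np.array([(uv[0]-m["cx"])/m["fx"],-(uv[1]-m["cy"])/m["fy"],-1])
    o=T[:3,3]; return o+d*(z-o[2])/d[2]
E
python3 - <<'E'
from h import *
im=cv2.imread("pics/top0.png")
hsv=cv2.cvtColor(im,cv2.COLOR_BGR2HSV)
P={"slim":(227,166,24,.008),"stout":(333,246,24,.008),"large_disc":(246,241,18,.006),"medium_disc":(406,247,16,.006),"small_disc":(366,167,14,.006),"small_flap":(286,155,16,.010),"large_flap":(430,158,20,.010)}
lab=cv2.cvtColor(im,cv2.COLOR_BGR2LAB).astype(float)
tiles=[]
for k,(u,v,r,z) in P.items():
    c=im[v-r:v+r,u-r:u+r]; big=cv2.resize(c,(192,192),interpolation=cv2.INTER_CUBIC)
    h,s,V=[hsv[v-r:v+r,u-r:u+r,i].astype(int) for i in range(3)]
    if k in("slim","stout"): m=(s<45)&(V>70)
    elif "flap" in k: m=(s>135)
    else: m=(s<75)
    m=m.astype(np.uint8)*255
    cs,_=cv2.findContours(m,cv2.RETR_EXTERNAL,cv2.CHAIN_APPROX_NONE)
    b=max(cs,key=cv2.contourArea); hull=cv2.convexHull(b)
    M=cv2.moments(hull); cu,cv=0,0
    cu=M["m10"]/M["m00"]+u-r; cv_=M["m01"]/M["m00"]+v-r
    print(k,round(cu,1),round(cv_,1),"area",M["m00"],"eqdia",round(2*np.sqrt(M["m00"]/np.pi)*2.33),"xyz",ray("top",(cu,cv_),z).round(4))
    cm=cv2.resize(m,(192,192),interpolation=0); tiles.append(np.vstack([big,cv2.cvtColor(cm,8)]))
tiles.append(tiles[-1]*0)
g=np.hstack(tiles); g=np.vstack([g[:,:768],g[:,768:]])
cv2.imwrite("pics/tiles.png",cv2.resize(g,(576,576)))
E
```

```text
slim 226.2 166.4 area 904.0 eqdia 79 xyz [0.6238 0.2362 0.008 ]
stout 331.8 245.9 area 1130.5 eqdia 88 xyz [ 0.4436 -0.0133  0.008 ]
large_disc 245.5 240.5 area 1223.0 eqdia 92 xyz [0.4523 0.1849 0.006 ]
medium_disc 405.5 246.5 area 961.0 eqdia 82 xyz [ 0.4455 -0.1824  0.006 ]
small_disc 365.5 166.5 area 729.0 eqdia 71 xyz [ 0.6306 -0.0896  0.006 ]
small_flap 288.9 158.4 area 88.5 eqdia 25 xyz [0.6453 0.0903 0.01  ]
large_flap 428.6 157.9 area 464.5 eqdia 57 xyz [ 0.6531 -0.2369  0.01  ]
```

View pics/tiles.png

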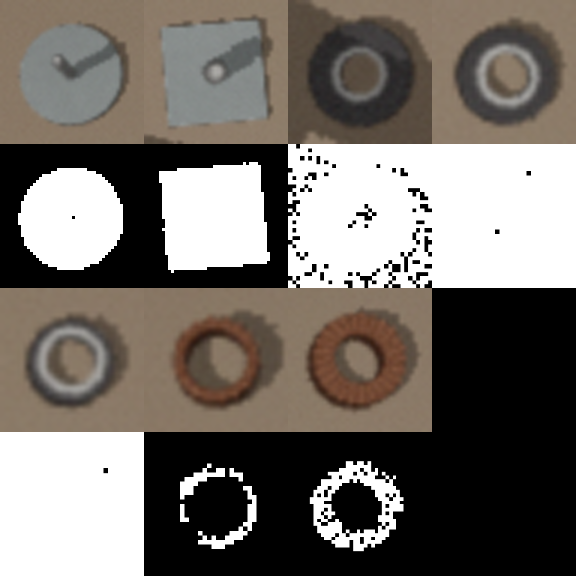

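The tiles show good masks for both feet, but the disc and flap masks need other cues. I'll use the pale steel rims for the discs and redness for the flaps.

```bash
python3 - <<'E'
from h import *
im=cv2.imread("pics/top0.png")
lab=cv2.cvtColor(im,cv2.COLOR_BGR2LAB).astype(int)
P={"large_disc":(246,241,12,.012),"medium_disc":(406,247,12,.012),"small_disc":(366,167,12,.012),"small_flap":(286,155,14,.010),"large_flap":(430,158,19,.010)}
for k,(u,v,r,z) in P.items():
    L,a,b=[cv2.resize(lab[v-r:v+r,u-r:u+r,i].astype(np.uint8),None,fx=4,fy=4,interpolation=cv2.INTER_CUBIC).astype(int) for i in range(3)]
    if "disc" in k: # rim: neutral colour, brighter than the abrasive
        neutral=b<134; t=(L[neutral].max()+L[neutral].min())/2; m=neutral&(L>t)
    else: m=(a>(a.max()+np.median(a[0]))/2)
    cs,_=cv2.findContours(m.astype(np.uint8),0,cv2.CHAIN_APPROX_NONE)
    c=max(cs,key=lambda c:cv2.contourArea(cv2.convexHull(c))); M=cv2.moments(cv2.convexHull(c))
    cu=(M["m10"]/M["m00"]+.5)/4-.5+u-r; w=(M["m01"]/M["m00"]+.5)/4-.5+v-r
    print(k,round(cu,2),round(w,2),"dia mm",round(2*np.sqrt(M["m00"]/np.pi)/4*2.33,1),ray("top",(cu,w),z).round(4))
E
```

```text
large_disc 245.35 241.05 dia mm 32.3 [0.4508 0.1842 0.012 ]
medium_disc 406.31 247.34 dia mm 32.5 [ 0.4434 -0.183   0.012 ]
small_disc 365.4 166.63 dia mm 31.6 [ 0.629  -0.0887  0.012 ]
small_flap 285.57 154.59 dia mm 43.4 [0.6543 0.0982 0.01  ]
large_flap 429.07 157.49 dia mm 59.6 [ 0.6542 -0.2381  0.01  ]
```

```bash
python3 -m pendant '[[[0,0,0],[0,0,-0.114],1],[[0,0,0],[0,0,-0.114],1],[[0,0,0],[0,0,-0.114],1]]' 30
python3 -m pendant '[[[-20,-33,0],[0,0,0],1],[[-20,-33,0],[0,0,0],1],[[-20,-33,0],[0,0,0],1],[[-20,-33,0],[0,0,0],1],[[-20,-33,0],[0,0,0],1],[[-20,-33,0],[0,0,0],1],[[-20,-33,0],[0,0,0],1],[[-20,-33,0],[0,0,0],1],[[-20,-33,0],[0,0,0],1],[[-20,-33,0],[0,0,0],1],[[-20,-33,0],[0,0,0],1],[[-20,-33,0],[0,0,0],1]]'
python3 -m pendant '[[[0,0,30],[0,0,0],1],[[0,0,30],[0,0,0],1],[[0,0,0],[0,0,0],1]]'
python3 - <<'E'
from h import *
from scipy.spatial.transform import Rotation as R
o=get_obs();print(o["q"].round(3),R.from_rotvec(o["tool_rot"]).as_matrix().round(3))
m=optics.camera_model("wrist");print(m)
cv2.imwrite("pics/w1.png",optics.get_image("wrist")[:,:,::-1])
E
```

```text
t: 0.35
tool_pos: [0.2093, 0.5885, 0.2306]
tool_rot: [0.009, -3.141, 0.002]
contact_force: [0.0, 0.0, 0.1]
opening: 0.0856
grip_force: 0.0
t: 1.35
tool_pos: [0.4499, 0.191, 0.231]
tool_rot: [0.0, -3.141, 0.0]
contact_force: [1.1, 1.1, 0.4]
opening: 0.0855
grip_force: 0.0
t: 1.6
tool_pos: [0.4458, 0.1909, 0.1645]
tool_rot: [-0.003, -3.13, 0.005]
contact_force: [-1.4, 0.2, -1.9]
opening: 0.0854
grip_force: 0.0
[ 0.251 -0.233  1.993  0.     1.393 -1.318] [[-1.     0.002 -0.012]
 [ 0.002  1.    -0.003]
 [ 0.012 -0.003 -1.   ]]
{'fx': 318.96805992959736, 'fy': 318.96805992959736, 'cx': 320.1167952533576, 'cy': 201.06673525242957, 'cam_to_world': array([[ 0.00227485, -0.96260757, -0.27089017,  0.37478102],
       [ 0.99999237,  0.00132932,  0.0036739 ,  0.19271506],
       [-0.00317643, -0.27089646,  0.96260325,  0.30825346],
       [ 0.        ,  0.        ,  0.        ,  1.        ]])}
```

View pics/w1.png

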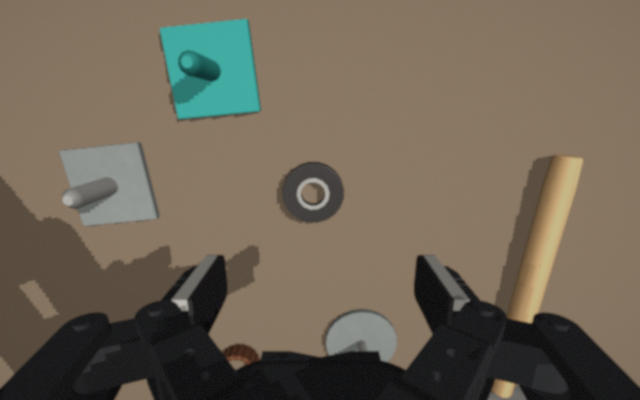

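The large disc's rim is centred near (312,193), the stout foot near (108,185) and the slim foot near (361,340). The fingers are at columns 205 and 440.

```bash
python3 - <<'E'
from h import *
im=cv2.imread("pics/w1.png");lab=cv2.cvtColor(im,cv2.COLOR_BGR2LAB).astype(int)
o=get_obs();m=optics.camera_model("wrist");print(o["tool_pos"].round(4),o["contact_force"].round(1))
L,a,b=[lab[170:217,290:336,i] for i in range(3)]
k=((L>110)&(b<136)).astype(np.uint8)
c=max(cv2.findContours(k,0,1)[0],key=cv2.contourArea);e=cv2.fitEllipse(c);print(e)
u=(e[0][0]+290,e[0][1]+170);print(u,ray("wrist",u,.012,m).round(4))
hsv=cv2.cvtColor(im,cv2.COLOR_BGR2HSV)
k=((hsv[130:235,50:170,1]<40)&(hsv[130:235,50:170,2]>90)).astype(np.uint8)
c=max(cv2.findContours(k,0,1)[0],key=cv2.contourArea)
print(cv2.minAreaRect(c))
E
```

```text
[0.4469 0.1918 0.1674] [-0.9 -0.2 -0.1]
((22.697101593017578, 23.481359481811523), (31.560882568359375, 32.98110580444336), 91.7923583984375)
(312.6971015930176, 193.48135948181152) [0.4529 0.1854 0.012 ]
((57.708518981933594, 54.15810775756836), (78.76629638671875, 94.376708984375), 84.14398956298828)
```

```bash
python3 -m pendant '[[[-5,-7,30],[0,0,0],0.82],[[0,0,30],[0,0,0],0.82],[[0,0,30],[0,0,0],0.82],[[0,0,30],[0,0,0],0.82],[[0,0,30],[0,0,0],0.82],[[0,0,4],[0,0,0],0.82],[[0,0,0],[0,0,0],0.82],[[0,0,0],[0,0,0],0.82]]'
for i in 1 2 3; do :; done
python3 -m pendant '[[[0,0,3],[0,0,0],0.82],[[0,0,3],[0,0,0],0.82],[[0,0,0],[0,0,0],0.82]]'
```

```text
t: 2.32
tool_pos: [0.4561, 0.1866, 0.0195]
tool_rot: [-0.002, 3.139, 0.001]
contact_force: [0.2, -0.2, 0.1]
opening: 0.07
grip_force: 0.0
t: 2.57
tool_pos: [0.4555, 0.1862, 0.0125]
tool_rot: [-0.001, 3.139, 0.001]
contact_force: [-0.4, 0.2, -0.1]
opening: 0.0699
grip_force: 0.0
```

```bash
python3 -m pendant '[[[3,-1,3],[0,0,0],0.82],[[0,0,3],[0,0,0],0.82],[[0,0,0],[0,0,0],0.82]]'
python3 -m pendant '[[[0,0,2],[0,0,0],0.82],[[0,0,2],[0,0,0],0.82],[[0,0,0],[0,0,0],0.82]]'
python3 -m pendant '[[[0,0,2],[0,0,0],0.82],[[0,0,0],[0,0,0],0.82]]'
```

```text
t: 2.82
tool_pos: [0.4508, 0.1847, 0.0047]
tool_rot: [0.0, -3.14, 0.0]
contact_force: [0.1, -0.0, -0.9]
opening: 0.0702
grip_force: 0.0
t: 3.07
tool_pos: [0.4512, 0.1848, 0.0008]
tool_rot: [0.0, -3.141, 0.0]
contact_force: [0.4, -0.1, 0.1]
opening: 0.0698
grip_force: 0.0
t: 3.23
tool_pos: [0.4514, 0.1848, -0.0011]
tool_rot: [0.0, -3.141, 0.0]
contact_force: [-0.0, -0.5, 0.1]
opening: 0.0699
grip_force: 0.0
```

```bash
python3 -m pendant '[[[0,0,1.5],[0,0,0],0.82],[[0,0,0],[0,0,0],0.82]]'
python3 -m pendant '[[[0,0,1.5],[0,0,0],0.82],[[0,0,0],[0,0,0],0.82]]'
python3 -m pendant '[[[0,0,1],[0,0,0],0.82],[[0,0,0],[0,0,0],0.82]]'
```

```text
t: 3.4
tool_pos: [0.4514, 0.1848, -0.0024]
tool_rot: [0.0, -3.141, 0.0]
contact_force: [-0.1, -0.2, -0.4]
opening: 0.0702
grip_force: 0.0
t: 3.57
tool_pos: [0.4514, 0.1848, -0.0039]
tool_rot: [0.0, -3.141, 0.0]
contact_force: [-0.6, 0.7, -0.2]
opening: 0.0697
grip_force: 0.0
t: 3.73
tool_pos: [0.4514, 0.1849, -0.0049]
tool_rot: [0.0, -3.141, 0.0]
contact_force: [0.4, 0.3, -0.4]
opening: 0.0701
grip_force: 0.0
```

```bash
python3 -m pendant '[[[0,0,-1],[0,0,0],0.72],[[0,0,0],[0,0,0],0.66],[[0,0,0],[0,0,0],0.6],[[0,0,0],[0,0,0],0.55],[[0,0,0],[0,0,0],0.5],[[0,0,0],[0,0,0],0.5]]' 40
```

```text
t: 4.23
tool_pos: [0.452, 0.185, -0.003]
tool_rot: [-0.0, 3.141, 0.0]
contact_force: [-1.2, -0.2, 5.1]
opening: 0.0582
grip_force: 43.2
```

```bash
python3 -m pendant '[[[0,0,-10],[0,0,0],0.5],[[0,0,-30],[0,0,0],0.5],[[0,0,-40],[0,0,0],0.5],[[0,0,-40],[0,0,0],0.5],[[-25,13,-20],[0,0,0],0.5],[[-25,13,0],[0,0,0],0.5],[[-25,13,0],[0,0,0],0.5],[[-20,12,0],[0,0,0],0.5],[[0,0,0],[0,0,0],0.5],[[0,0,0],[0,0,0],0.5],[[0,0,0],[0,0,0],0.5]]'
python3 - <<'E'
from h import *
o=get_obs();print(o["tool_pos"].round(4),o["opening"],o["grip_force"]);m=optics.camera_model("wrist");im=optics.get_image("wrist")[:,:,::-1]
cv2.imwrite("pics/w2.png",im);np.save("w2.npy",m["cam_to_world"])
E
```

```text
t: 5.15
tool_pos: [0.5456, 0.2356, 0.1357]
tool_rot: [0.0, -3.14, 0.001]
contact_force: [-0.5, 0.1, -1.1]
opening: 0.0576
grip_force: 43.3
[0.5456 0.2356 0.1357] 0.05755499844923464 43.31952340900898
```

View pics/w2.png

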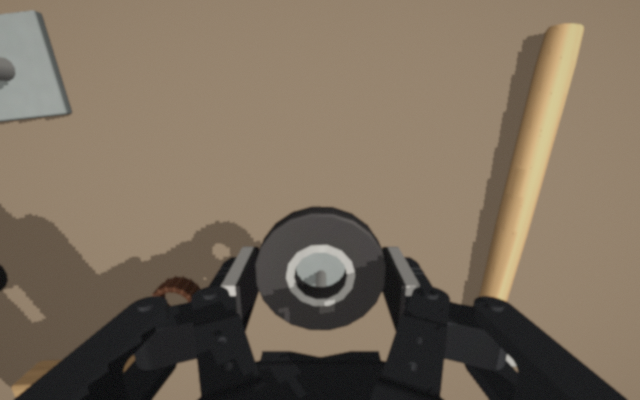

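The disc is held level between the pads with its bore centred at (320,273). The slim post shows through the bore at about (318,278).

```bash
python3 - <<'E'
from h import *
print(ray("top",(222,162.7),.06).round(4),ray("top",(333,245.8),.06).round(4))
im=cv2.imread("pics/w2.png");lab=cv2.cvtColor(im,cv2.COLOR_BGR2LAB)
s=lab[235:312,280:362,0]; k=(s>110).astype(np.uint8)
c=max(cv2.findContours(k,0,1)[0],key=cv2.contourArea);e=cv2.fitEllipse(c);print(e)
print(ray("wrist",(e[0][0]+280,e[0][1]+235),.1507).round(4),get_obs()["tool_pos"].round(4))
E
```

```text
[0.6214 0.2353 0.06  ] [ 0.4423 -0.0138  0.06  ]
((39.97500991821289, 39.515785217285156), (61.53935623168945, 68.68506622314453), 90.53132629394531)
[0.5447 0.2366 0.1507] [0.5454 0.2355 0.1358]
```

```bash
python3 -m pendant '[[[-26,0,0],[0,0,0],0.5],[[-26,0,0],[0,0,0],0.5],[[-25.5,0,0],[0,0,0],0.5],[[0,0,0],[0,0,0],0.5],[[0,0,0],[0,0,0],0.5],[[0,0,0],[0,0,0],0.5]]'
python3 -m pendant '[[[0,0,30],[0,0,0],0.5],[[0,0,30],[0,0,0],0.5],[[0,0,10],[0,0,0],0.5],[[0,0,10],[0,0,0],0.5],[[0,0,10],[0,0,0],0.5],[[0,0,10],[0,0,0],0.5],[[0,0,10],[0,0,0],0.5],[[0,0,0],[0,0,0],0.5]]'
```

```text
t: 5.7
tool_pos: [0.6228, 0.2356, 0.136]
tool_rot: [-0.0, -3.14, 0.0]
contact_force: [0.1, -0.7, -1.1]
opening: 0.0583
grip_force: 43.3
t: 6.37
tool_pos: [0.6229, 0.2357, 0.0244]
tool_rot: [0.0, -3.139, 0.001]
contact_force: [-0.1, 0.3, -1.8]
opening: 0.0577
grip_force: 43.3
```

```bash
python3 -m pendant '[[[0,0,5],[0,0,0],0.5],[[0,0,5],[0,0,0],0.5],[[0,0,4],[0,0,0],0.5],[[0,0,2],[0,0,0],0.5],[[0,0,0],[0,0,0],0.5]]'
python3 -m pendant '[[[0,0,1.5],[0,0,0],0.5],[[0,0,0],[0,0,0],0.5]]'
python3 -m pendant '[[[0,0,1],[0,0,0],0.5],[[0,0,0],[0,0,0],0.5]]'
```

```text
t: 6.78
tool_pos: [0.6237, 0.2358, 0.0097]
tool_rot: [0.0, -3.141, 0.0]
contact_force: [-0.2, -0.2, -1.1]
opening: 0.0582
grip_force: 43.3
t: 6.95
tool_pos: [0.6241, 0.2359, 0.0088]
tool_rot: [-0.0, 3.141, 0.0]
contact_force: [0.8, -0.1, -0.4]
opening: 0.0579
grip_force: 43.3
t: 7.12
tool_pos: [0.6241, 0.2359, 0.0079]
tool_rot: [-0.0, 3.141, 0.0]
contact_force: [-0.3, 0.6, -1.3]
opening: 0.0583
grip_force: 43.3
```

```bash
python3 -m pendant '[[[0,0,1],[0,0,0],0.5],[[0,0,0],[0,0,0],0.5]]'
python3 -m pendant '[[[0,0,1],[0,0,0],0.5],[[0,0,0],[0,0,0],0.5]]'
python3 -m pendant '[[[0,0,1],[0,0,0],0.5],[[0,0,0],[0,0,0],0.5]]'
```

```text
t: 7.28
tool_pos: [0.624, 0.2359, 0.0067]
tool_rot: [0.0, -3.142, 0.0]
contact_force: [0.1, 0.1, -0.9]
opening: 0.0576
grip_force: 43.3
t: 7.45
tool_pos: [0.6239, 0.2359, 0.0056]
tool_rot: [0.0, -3.141, 0.0]
contact_force: [-0.4, 0.3, -1.5]
opening: 0.0581
grip_force: 43.3
t: 7.62
tool_pos: [0.6242, 0.2359, 0.0051]
tool_rot: [-0.0, 3.141, 0.0]
contact_force: [-0.3, -0.5, 1.2]
opening: 0.0575
grip_force: 43.4
```

```bash
python3 -m pendant '[[[0,0,0],[0,0,0],0.72],[[0,0,0],[0,0,0],0.8],[[0,0,0],[0,0,0],0.8],[[0,0,0],[0,0,0],0.8],[[0,0,-10],[0,0,0],0.8],[[0,0,-30],[0,0,0],0.8],[[0,0,-40],[0,0,0],0.8],[[0,0,-40],[0,0,0],0.8],[[0,0,-10],[0,0,0],0.8]]'
python3 -m pendant '[[[15,-35,0],[0,0,0],0.8],[[15,-35,0],[0,0,0],0.8],[[15,-35,0],[0,0,0],0.8],[[15,-35,0],[0,0,0],0.8],[[15,-35,0],[0,0,0],0.8],[[15,-35,0],[0,0,0],0.8],[[15,-35,0],[0,0,0],0.8],[[15,-35,0],[0,0,0],0.8],[[15,-35,0],[0,0,0],0.8],[[15,-35,0],[0,0,0],0.8],[[15,-35,0],[0,0,0],0.8],[[15,-35,0],[0,0,0],0.8]]'
python3 -m pendant '[[[0,0,0],[0,0,0],0.8],[[0,0,0],[0,0,0],0.8],[[0,0,0],[0,0,0],0.8]]'
cat >> h.py <<'E'
def rim(n,box,z,im=None):
    im=im if im is not None else optics.get_image(n)[:,:,::-1]
    x0,y0,x1,y1=box; c=cv2.cvtColor(np.ascontiguousarray(im),cv2.COLOR_BGR2LAB)[y0:y1,x0:x1].astype(int)
    k=((c[...,0]>115)&(c[...,2]<136)).astype(np.uint8)
    c=max(cv2.findContours(k,0,1)[0],key=cv2.contourArea);e=cv2.fitEllipse(c)
    uv=(e[0][0]+x0,e[0][1]+y0); return np.round(uv,1),np.round(e[1],1),ray(n,uv,z).round(4)
E
python3 - <<'E'
from h import *
im=optics.get_image("wrist")[:,:,::-1];cv2.imwrite("pics/w3.png",im)
print(rim("wrist",(270,150,370,260),.012,im),get_obs()["tool_pos"].round(4))
E
```

```text
t: 8.37
tool_pos: [0.6282, 0.2371, 0.1444]
tool_rot: [-0.0, 3.129, 0.005]
contact_force: [1.2, 0.2, 3.3]
opening: 0.0687
grip_force: 0.0
t: 9.37
tool_pos: [0.4434, -0.1857, 0.1359]
tool_rot: [-0.001, 3.14, -0.002]
contact_force: [-0.1, 0.1, 0.0]
opening: 0.0686
grip_force: 0.0
t: 9.62
tool_pos: [0.4444, -0.1839, 0.1353]
tool_rot: [0.001, 3.141, 0.0]
contact_force: [0.2, 0.8, 0.1]
opening: 0.0683
grip_force: 0.0
(array([320.3, 193.3]), array([35.3, 36.5]), array([ 0.4432, -0.182 ,  0.012 ])) [ 0.4446 -0.1834  0.1352]
```

View pics/w3.png

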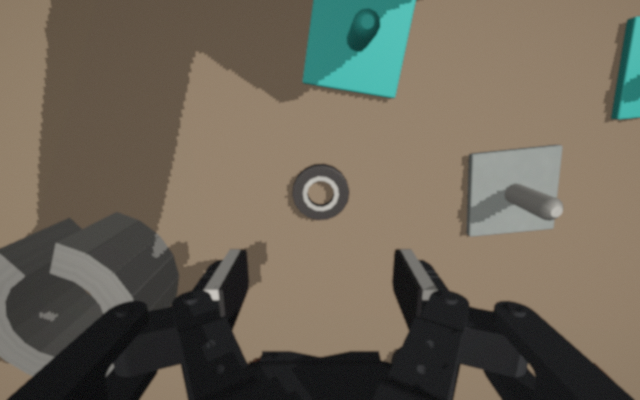

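The medium disc's rim is at (320,193), within 2 mm of the TCP. The stout post's top is at (556,208).

```bash
python3 -m pendant '[[[1,1,35],[0,0,0],0.72],[[0,0,35],[0,0,0],0.72],[[0,0,30],[0,0,0],0.72],[[0,0,20],[0,0,0],0.72],[[0,0,8],[0,0,0],0.72],[[0,0,4],[0,0,0],0.72],[[0,0,0],[0,0,0],0.72],[[0,0,0],[0,0,0],0.72]]'
```

```text
t: 10.33
tool_pos: [0.4445, -0.1833, 0.0042]
tool_rot: [-0.002, 3.139, -0.002]
contact_force: [0.2, -0.9, 0.3]
opening: 0.0615
grip_force: 0.0
```

```bash
python3 -m pendant '[[[0,0,2],[0,0,0],0.65],[[0,0,0],[0,0,0],0.6],[[0,0,0],[0,0,0],0.54],[[0,0,0],[0,0,0],0.48],[[0,0,0],[0,0,0],0.42],[[0,0,0],[0,0,0],0.42],[[0,0,0],[0,0,0],0.42]]' 40
```

```text
t: 10.92
tool_pos: [0.4443, -0.1837, 0.0028]
tool_rot: [-0.0, 3.139, -0.002]
contact_force: [-0.9, 2.2, 6.3]
opening: 0.048
grip_force: 40.1
```

```bash
python3 -m pendant '[[[0,0,0],[0,0,0],0.42],[[0,0,0],[0,0,0],0.42]]'; python3 -m pendant '[[[0,0,-1],[0,0,0],0.42],[[0,0,0],[0,0,0],0.42]]';  python3 -m pendant '[[[0,0,-2],[0,0,0],0.42],[[0,0,0],[0,0,0],0.42]]'
```

```text
t: 11.08
tool_pos: [0.4443, -0.1838, 0.0028]
tool_rot: [-0.0, 3.139, -0.002]
contact_force: [-1.1, 1.9, 6.4]
opening: 0.0481
grip_force: 40.1
t: 11.25
tool_pos: [0.4438, -0.1836, 0.0028]
tool_rot: [-0.0, 3.14, -0.002]
contact_force: [-0.5, 1.3, 5.3]
opening: 0.0481
grip_force: 41.6
t: 11.42
tool_pos: [0.4432, -0.1832, 0.0041]
tool_rot: [-0.0, 3.141, -0.0]
contact_force: [-0.3, 0.1, 0.1]
opening: 0.048
grip_force: 41.2
```

```bash
python3 -m pendant '[[[0,0,-10],[0,0,0],0.42],[[0,0,-30],[0,0,0],0.42],[[0,0,-40],[0,0,0],0.42],[[0,0,-40],[0,0,0],0.42],[[0,0,-16],[0,0,0],0.42]]'
python3 -m pendant '[[[-14.8,34.6,0],[0,0,0],0.42],[[-15,35,0],[0,0,0],0.42],[[-15,35,0],[0,0,0],0.42],[[-15,35,0],[0,0,0],0.42],[[-15,35,0],[0,0,0],0.42],[[-15,35,0],[0,0,0],0.42],[[-15,35,0],[0,0,0],0.42],[[-15,35,0],[0,0,0],0.42],[[-15,35,0],[0,0,0],0.42],[[-15,35,0],[0,0,0],0.42],[[-15,35,0],[0,0,0],0.42],[[-15,35,0],[0,0,0],0.42]]'
python3 -m pendant '[[[0,0,0],[0,0,0],0.42],[[0,0,0],[0,0,0],0.42],[[0,0,0],[0,0,0],0.42]]'
python3 - <<'E'
from h import *
im=optics.get_image("wrist")[:,:,::-1];cv2.imwrite("pics/w4.png",im)
o=get_obs();print(rim("wrist",(280,220,362,320),o["tool_pos"][2]+.0092,im),o["tool_pos"].round(4),o["opening"])
E
```

```text
t: 11.83
tool_pos: [0.4456, -0.1846, 0.1466]
tool_rot: [-0.0, 3.134, -0.007]
contact_force: [1.3, -0.5, 0.2]
opening: 0.0477
grip_force: 41.4
t: 12.83
tool_pos: [0.6231, 0.2384, 0.1402]
tool_rot: [0.001, -3.141, 0.0]
contact_force: [0.4, 0.0, 0.3]
opening: 0.0478
grip_force: 41.5
t: 13.08
tool_pos: [0.6225, 0.2364, 0.1397]
tool_rot: [0.001, -3.141, 0.001]
contact_force: [0.5, 0.7, -1.3]
opening: 0.0478
grip_force: 41.5
(array([319.7, 267.1]), array([59.3, 65.5]), array([0.6211, 0.2368, 0.149 ])) [0.6225 0.2358 0.1398] 0.04754503901579398
```

View pics/w4.png

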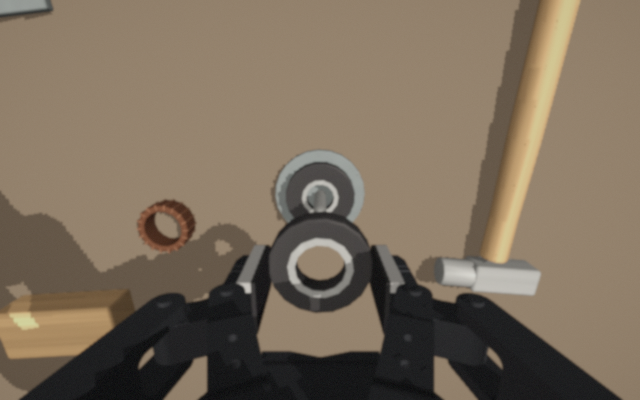

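The large disc lies flat on the slim spindle, its rim at (320,197). The medium disc is held level with its bore at (320,267).

```bash
python3 -m pendant '[[[-1,0,30],[0,0,0],0.42],[[0,0,30],[0,0,0],0.42],[[0,0,10],[0,0,0],0.42],[[0,0,10],[0,0,0],0.42],[[0,0,10],[0,0,0],0.42],[[0,0,10],[0,0,0],0.42],[[0,0,8],[0,0,0],0.42],[[0,0,4],[0,0,0],0.42],[[0,0,0],[0,0,0],0.42]]'
python3 -m pendant '[[[0,0,1.5],[0,0,0],0.42],[[0,0,1],[0,0,0],0.42],[[0,0,0],[0,0,0],0.42]]'
python3 -m pendant '[[[0,0,1],[0,0,0],0.42],[[0,0,0],[0,0,0],0.42]]'
```

```text
t: 13.88
tool_pos: [0.6234, 0.2364, 0.027]
tool_rot: [0.0, -3.14, 0.001]
contact_force: [0.1, -0.3, -0.4]
opening: 0.0477
grip_force: 41.5
t: 14.13
tool_pos: [0.6242, 0.2367, 0.0258]
tool_rot: [-0.0, 3.141, 0.0]
contact_force: [-0.1, 0.3, -1.3]
opening: 0.0479
grip_force: 41.5
t: 14.3
tool_pos: [0.624, 0.2366, 0.0245]
tool_rot: [-0.0, 3.141, 0.0]
contact_force: [-0.6, 1.3, -0.3]
opening: 0.0475
grip_force: 41.5
```

```bash
python3 -m pendant '[[[0,0,1],[0,0,0],0.42],[[0,0,0],[0,0,0],0.42]]'
python3 -m pendant '[[[0,0,1],[0,0,0],0.42],[[0,0,0],[0,0,0],0.42]]'
```

```text
t: 14.47
tool_pos: [0.6238, 0.2365, 0.0233]
tool_rot: [-0.0, 3.142, 0.0]
contact_force: [-0.4, 0.3, -0.3]
opening: 0.0477
grip_force: 41.5
t: 14.63
tool_pos: [0.624, 0.2366, 0.0229]
tool_rot: [-0.0, 3.141, -0.0]
contact_force: [-1.9, -0.6, 3.1]
opening: 0.0478
grip_force: 41.8
```

```bash
python3 -m pendant '[[[0,0,0],[0,0,0],0.62],[[0,0,0],[0,0,0],0.72],[[0,0,0],[0,0,0],0.72],[[0,0,0],[0,0,0],0.72],[[0,0,-10],[0,0,0],0.72],[[0,0,-30],[0,0,0],0.72],[[0,0,-40],[0,0,0],0.72],[[0,0,-38],[0,0,0],0.72]]'
python3 -m pendant '[[[-0.5,-36,0],[0,0,0],0.66],[[-0.5,-36,0],[0,0,0],0.66],[[-0.5,-36,0],[0,0,0],0.66],[[-0.5,-36,0],[0,0,0],0.66],[[-0.5,-36,0],[0,0,0],0.66],[[-0.5,-36,0],[0,0,0],0.66],[[-0.5,-36,0],[0,0,0],0.66],[[-0.5,-36,0],[0,0,0],0.66],[[-0.5,-36,0],[0,0,0],0.66],[[0,0,0],[0,0,0],0.66],[[0,0,0],[0,0,0],0.66],[[0,0,0],[0,0,0],0.66]]'
python3 - <<'E'
from h import *
im=optics.get_image("wrist")[:,:,::-1];cv2.imwrite("pics/w5.png",im)
print(rim("wrist",(270,140,370,250),.012,im),get_obs()["tool_pos"].round(4))
E
```

```text
t: 15.3
tool_pos: [0.6231, 0.2363, 0.1413]
tool_rot: [0.0, -3.14, 0.001]
contact_force: [1.1, 0.8, 1.8]
opening: 0.0613
grip_force: 0.0
t: 16.3
tool_pos: [0.6285, -0.0873, 0.1408]
tool_rot: [0.0, 3.141, 0.001]
contact_force: [0.2, 0.0, 0.2]
opening: 0.0562
grip_force: 0.0
(array([317.6, 193.3]), array([34.6, 35.5]), array([ 0.6285, -0.0877,  0.012 ])) [ 0.6285 -0.0866  0.1407]
```

```bash
python3 -m pendant '[[[0,-1,35],[0,0,0],0.62],[[0,0,35],[0,0,0],0.58],[[0,0,30],[0,0,0],0.58],[[0,0,20],[0,0,0],0.58],[[0,0,10],[0,0,0],0.58],[[0,0,6],[0,0,0],0.58],[[0,0,0],[0,0,0],0.58],[[0,0,0],[0,0,0],0.58]]'
python3 -m pendant '[[[0,0,1],[0,0,0],0.52],[[0,0,0],[0,0,0],0.47],[[0,0,0],[0,0,0],0.42],[[0,0,0],[0,0,0],0.37],[[0,0,0],[0,0,0],0.32],[[0,0,0],[0,0,0],0.32],[[0,0,0],[0,0,0],0.32]]' 40
python3 -m pendant '[[[0,0,-2],[0,0,0],0.32],[[0,0,0],[0,0,0],0.32],[[0,0,0],[0,0,0],0.32]]'
```

```text
t: 17.02
tool_pos: [0.6296, -0.0882, 0.0057]
tool_rot: [-0.002, 3.139, -0.001]
contact_force: [-0.4, -0.1, 0.4]
opening: 0.0494
grip_force: 0.0
t: 17.6
tool_pos: [0.6301, -0.0887, 0.006]
tool_rot: [-0.0, 3.138, -0.001]
contact_force: [-0.4, 1.3, 4.3]
opening: 0.037
grip_force: 39.4
t: 17.85
tool_pos: [0.6288, -0.0887, 0.006]
tool_rot: [-0.0, 3.14, -0.001]
contact_force: [-0.2, -0.4, 2.2]
opening: 0.0371
grip_force: 40.4
```

```bash
python3 -m pendant '[[[0,0,-10],[0,0,0],0.32],[[0,0,-30],[0,0,0],0.32],[[0,0,-40],[0,0,0],0.32],[[0,0,-40],[0,0,0],0.32],[[0,0,-16],[0,0,0],0.32]]'
python3 -m pendant '[[[0.5,36,0],[0,0,0],0.32],[[0.5,36,0],[0,0,0],0.32],[[0.5,36,0],[0,0,0],0.32],[[0.5,36,0],[0,0,0],0.32],[[0.5,36,0],[0,0,0],0.32],[[0.5,36,0],[0,0,0],0.32],[[0.5,36,0],[0,0,0],0.32],[[0.5,36,0],[0,0,0],0.32],[[0.5,36,0],[0,0,0],0.32],[[0,0,0],[0,0,0],0.32],[[0,0,0],[0,0,0],0.32],[[0,0,0],[0,0,0],0.32]]'
python3 - <<'E'
from h import *
im=optics.get_image("wrist")[:,:,::-1];cv2.imwrite("pics/w6.png",im)
o=get_obs();print(rim("wrist",(280,220,362,320),o["tool_pos"][2]+.006,im),o["tool_pos"].round(4),o["opening"])
E
```

```text
t: 18.27
tool_pos: [0.6313, -0.0892, 0.1487]
tool_rot: [-0.0, 3.133, -0.004]
contact_force: [1.6, -0.6, 0.9]
opening: 0.0372
grip_force: 40.2
t: 19.27
tool_pos: [0.6237, 0.2352, 0.1414]
tool_rot: [0.001, -3.141, 0.001]
contact_force: [0.0, -1.1, -1.0]
opening: 0.0374
grip_force: 40.2
(array([319.7, 263.2]), array([57.9, 64.3]), array([0.6221, 0.2356, 0.1474])) [0.6238 0.2346 0.1414] 0.037103853324394
```

View pics/w6.png

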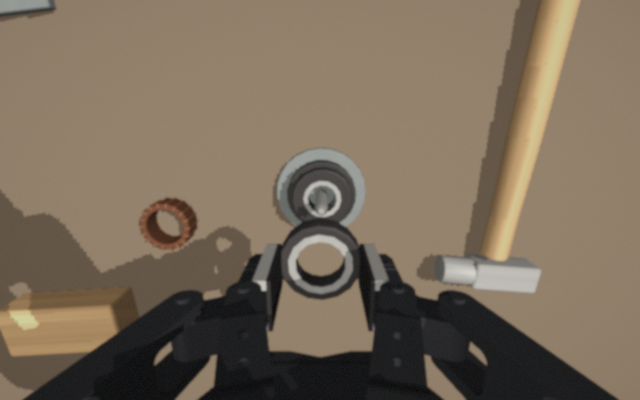

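The medium disc sits flat on the large one, its rim at (321,197). The small disc is held level at (320,263).

```bash
python3 -m pendant '[[[0,0.5,30],[0,0,0],0.32],[[0,0,20],[0,0,0],0.32],[[0,0,10],[0,0,0],0.32],[[0,0,10],[0,0,0],0.32],[[0,0,10],[0,0,0],0.32],[[0,0,10],[0,0,0],0.32],[[0,0,6],[0,0,0],0.32],[[0,0,3],[0,0,0],0.32],[[0,0,0],[0,0,0],0.32],[[0,0,0],[0,0,0],0.32]]'
python3 -m pendant '[[[0,0,1.5],[0,0,0],0.32],[[0,0,0],[0,0,0],0.32]]'
python3 -m pendant '[[[0,0,1],[0,0,0],0.32],[[0,0,0],[0,0,0],0.32]]'
```

```text
t: 20.15
tool_pos: [0.6242, 0.2362, 0.0427]
tool_rot: [-0.001, 3.141, 0.0]
contact_force: [1.0, -0.7, -0.2]
opening: 0.0373
grip_force: 40.2
t: 20.32
tool_pos: [0.6243, 0.2362, 0.0414]
tool_rot: [-0.001, 3.141, 0.0]
contact_force: [0.2, 0.7, -0.3]
opening: 0.0367
grip_force: 40.2
t: 20.48
tool_pos: [0.6239, 0.2361, 0.04]
tool_rot: [-0.0, 3.141, 0.0]
contact_force: [-0.7, 0.2, -0.0]
opening: 0.0373
grip_force: 40.2
```

```bash
python3 -m pendant '[[[0,0,1],[0,0,0],0.32],[[0,0,0],[0,0,0],0.32]]'
python3 -m pendant '[[[0,0,1],[0,0,0],0.32],[[0,0,0],[0,0,0],0.32]]'
```

```text
t: 20.65
tool_pos: [0.6238, 0.236, 0.0387]
tool_rot: [0.0, -3.141, 0.0]
contact_force: [0.4, -0.0, -0.9]
opening: 0.0374
grip_force: 40.2
t: 20.82
tool_pos: [0.624, 0.2361, 0.0381]
tool_rot: [-0.0, 3.141, 0.0]
contact_force: [-0.7, -0.1, 1.6]
opening: 0.0372
grip_force: 40.4
```

```bash
python3 -m pendant '[[[0,0,0],[0,0,0],0.55],[[0,0,0],[0,0,0],0.62],[[0,0,0],[0,0,0],0.62],[[0,0,0],[0,0,0],0.62],[[0,0,-10],[0,0,0],0.7],[[0,0,-30],[0,0,0],0.85],[[0,0,-40],[0,0,0],0.85],[[0,0,-22],[0,0,0],0.85]]'
python3 -m pendant '[[[-2.5,-39.5,0],[0,0,0],0.85],[[-2.5,-39.5,0],[0,0,0],0.85],[[-2.5,-39.5,0],[0,0,0],0.85],[[-2.5,-39.5,0],[0,0,0],0.85],[[-2.5,-39.5,0],[0,0,0],0.85],[[-2.5,-39.5,0],[0,0,0],0.85],[[-2.5,-39.5,0],[0,0,0],0.85],[[-2.5,-39.5,0],[0,0,0],0.85],[[-2.5,-39.5,0],[0,0,0],0.85],[[-2.5,-39.5,0],[0,0,0],0.85],[[-2.5,-39.5,0],[0,0,0],0.85],[[-2.5,-39.5,0],[0,0,0],0.85]]'
python3 -m pendant '[[[0,0,0],[0,0,0],0.85],[[0,0,0],[0,0,0],0.85],[[0,0,0],[0,0,0],0.85]]'
python3 - <<'E'
from h import *
im=optics.get_image("wrist")[:,:,::-1];cv2.imwrite("pics/w7.png",im)
a=cv2.cvtColor(np.ascontiguousarray(im),cv2.COLOR_BGR2LAB)[120:260,240:400,1]
k=(a>(int(a.max())+int(np.median(a)))/2-2).astype(np.uint8)
c=max(cv2.findContours(k,0,1)[0],key=cv2.contourArea);e=cv2.fitEllipse(cv2.convexHull(c));print(e)
print(ray("wrist",(e[0][0]+240,e[0][1]+120),.012).round(4),get_obs()["tool_pos"].round(4))
E
```

```text
t: 21.48
tool_pos: [0.6254, 0.2364, 0.1448]
tool_rot: [-0.0, 3.137, 0.002]
contact_force: [1.7, 0.0, 1.3]
opening: 0.0726
grip_force: 0.0
t: 22.48
tool_pos: [0.6539, -0.24, 0.1409]
tool_rot: [-0.0, 3.141, -0.001]
contact_force: [0.5, 0.6, 1.0]
opening: 0.0725
grip_force: 0.0
t: 22.73
tool_pos: [0.6539, -0.2377, 0.1402]
tool_rot: [0.0, 3.141, 0.001]
contact_force: [-0.4, 0.4, 0.5]
opening: 0.0727
grip_force: 0.0
((80.36492156982422, 72.67707824707031), (69.61051177978516, 70.89884948730469), 77.1447982788086)
[ 0.6532 -0.2355  0.012 ] [ 0.654  -0.237   0.1401]
```

View pics/w7.png

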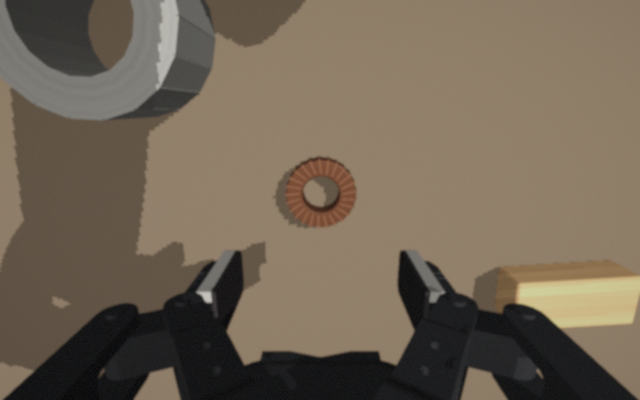

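The large flap wheel is at (320,193), directly below the gripper and well clear of the ring and the block.

```bash
python3 -m pendant '[[[0.5,1,35],[0,0,0],0.84],[[0,0,35],[0,0,0],0.84],[[0,0,30],[0,0,0],0.84],[[0,0,20],[0,0,0],0.84],[[0,0,10],[0,0,0],0.84],[[0,0,6],[0,0,0],0.84],[[0,0,0],[0,0,0],0.84],[[0,0,0],[0,0,0],0.84]]'
python3 -m pendant '[[[0,0,1],[0,0,0],0.78],[[0,0,0],[0,0,0],0.72],[[0,0,0],[0,0,0],0.67],[[0,0,0],[0,0,0],0.62],[[0,0,0],[0,0,0],0.57],[[0,0,0],[0,0,0],0.52],[[0,0,0],[0,0,0],0.52]]' 45
python3 -m pendant '[[[0,0,-2],[0,0,0],0.52],[[0,0,0],[0,0,0],0.52],[[0,0,0],[0,0,0],0.52]]'
```

```text
t: 23.45
tool_pos: [0.6546, -0.2368, 0.0054]
tool_rot: [-0.002, 3.14, -0.001]
contact_force: [-0.4, 0.4, 1.4]
opening: 0.0716
grip_force: 0.0
t: 24.03
tool_pos: [0.655, -0.2375, 0.0057]
tool_rot: [-0.0, 3.138, -0.002]
contact_force: [-1.1, 2.0, 5.6]
opening: 0.0586
grip_force: 47.2
t: 24.28
tool_pos: [0.6539, -0.2374, 0.0058]
tool_rot: [-0.0, 3.14, -0.001]
contact_force: [-0.3, 0.8, 3.1]
opening: 0.0589
grip_force: 48.8
```

```bash
python3 -m pendant '[[[0,0,-10],[0,0,0],0.52],[[0,0,-30],[0,0,0],0.52],[[0,0,-40],[0,0,0],0.52],[[0,0,-40],[0,0,0],0.52],[[0,0,-16],[0,0,0],0.52]]'
python3 -m pendant '[[[23.4,24.9,0],[0,0,0],0.52],[[23.4,24.9,0],[0,0,0],0.52],[[23.4,24.9,0],[0,0,0],0.52],[[23.4,24.9,0],[0,0,0],0.52],[[23.4,24.9,0],[0,0,0],0.52],[[23.4,24.9,0],[0,0,0],0.52],[[23.4,24.9,0],[0,0,0],0.52],[[23.4,24.9,0],[0,0,0],0.52],[[23.4,24.9,0],[0,0,0],0.52],[[0,0,0],[0,0,0],0.52],[[0,0,0],[0,0,0],0.52],[[0,0,0],[0,0,0],0.52]]'
python3 - <<'E'
from h import *
im=optics.get_image("wrist")[:,:,::-1];cv2.imwrite("pics/w8.png",im)
o=get_obs();print(o["tool_pos"].round(4),o["opening"])
im=optics.get_image("top")[:,:,::-1];cv2.imwrite("pics/t8.png",im)
E
```

```text
t: 24.7
tool_pos: [0.6559, -0.2382, 0.1483]
tool_rot: [-0.0, 3.133, -0.006]
contact_force: [0.8, -0.4, 0.8]
opening: 0.0588
grip_force: 48.9
t: 25.7
tool_pos: [0.443, -0.013, 0.1413]
tool_rot: [-0.001, 3.14, -0.001]
contact_force: [0.1, -0.4, -0.7]
opening: 0.0587
grip_force: 48.9
[ 0.4434 -0.0134  0.1413] 0.0586545878769444
```

View pics/w8.png

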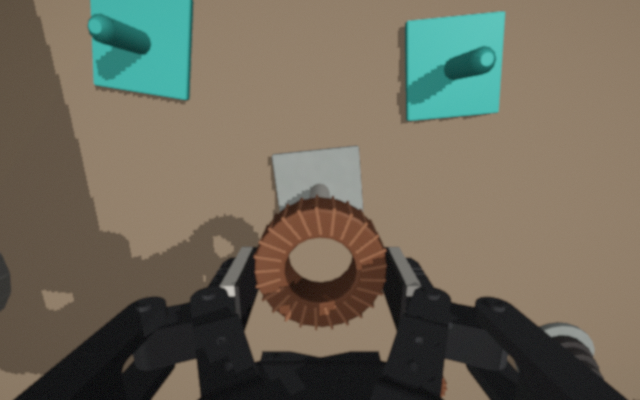

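The large flap wheel is held level at (320,262). The grey stout foot lies behind it with its post at column 319, so it is aligned sideways.

```bash
python3 -m pendant '[[[0,0,30],[0,0,0],0.52],[[0,0,30],[0,0,0],0.52],[[0,0,10],[0,0,0],0.52],[[0,0,10],[0,0,0],0.52],[[0,0,0],[0,0,0],0.52]]'
python3 -m pendant '[[[0,0,10],[0,0,0],0.52],[[0,0,10],[0,0,0],0.52],[[0,0,10],[0,0,0],0.52],[[0,0,8],[0,0,0],0.52],[[0,0,3],[0,0,0],0.52],[[0,0,0],[0,0,0],0.52],[[0,0,0],[0,0,0],0.52]]'
python3 -m pendant '[[[0,0,2],[0,0,0],0.52],[[0,0,0],[0,0,0],0.52],[[0,0,0],[0,0,0],0.52]]'
python3 -m pendant '[[[0,0,1.5],[0,0,0],0.52],[[0,0,0],[0,0,0],0.52]]'
```

```text
t: 26.22
tool_pos: [0.4418, -0.0131, 0.059]
tool_rot: [-0.001, -3.138, -0.001]
contact_force: [0.4, 0.1, -1.6]
opening: 0.0583
grip_force: 48.9
t: 26.8
tool_pos: [0.4428, -0.0129, 0.0197]
tool_rot: [0.0, -3.141, -0.0]
contact_force: [-1.0, 0.4, -0.7]
opening: 0.0582
grip_force: 49.0
t: 27.05
tool_pos: [0.4431, -0.013, 0.0181]
tool_rot: [-0.0, 3.141, -0.0]
contact_force: [-0.6, -0.4, -1.8]
opening: 0.0588
grip_force: 49.0
t: 27.22
tool_pos: [0.4428, -0.0129, 0.0163]
tool_rot: [-0.0, 3.141, -0.0]
contact_force: [-1.0, -0.6, -0.9]
opening: 0.059
grip_force: 49.0
```

```bash
python3 -m pendant '[[[0,0,1.5],[0,0,0],0.52],[[0,0,0],[0,0,0],0.52]]'
python3 -m pendant '[[[0,0,1],[0,0,0],0.52],[[0,0,0],[0,0,0],0.52]]'
```

```text
t: 27.38
tool_pos: [0.4426, -0.0129, 0.0146]
tool_rot: [0.0, -3.141, -0.0]
contact_force: [-0.0, 0.8, -1.3]
opening: 0.0584
grip_force: 49.0
t: 27.55
tool_pos: [0.4429, -0.0129, 0.0138]
tool_rot: [0.0, -3.142, -0.0]
contact_force: [-0.4, 0.0, -0.8]
opening: 0.0584
grip_force: 49.0
```

```bash
python3 -m pendant '[[[0,0,1],[0,0,0],0.52],[[0,0,0],[0,0,0],0.52]]'
```

```text
t: 27.72
tool_pos: [0.4429, -0.0129, 0.0137]
tool_rot: [0.001, -3.141, -0.0]
contact_force: [-3.6, 1.1, 7.8]
opening: 0.0585
grip_force: 49.7
```

```bash
python3 -m pendant '[[[0,0,-0.5],[0,0,0],0.72],[[0,0,0],[0,0,0],0.8],[[0,0,0],[0,0,0],0.8],[[0,0,0],[0,0,0],0.8],[[0,0,-10],[0,0,0],0.8],[[0,0,-30],[0,0,0],0.8],[[0,0,-40],[0,0,0],0.8],[[0,0,-40],[0,0,0],0.8],[[0,0,-8],[0,0,0],0.75]]'
python3 -m pendant '[[[-30.2,15.9,0],[0,0,0],0.72],[[-30.2,15.9,0],[0,0,0],0.72],[[-30.2,15.9,0],[0,0,0],0.72],[[-30.2,15.9,0],[0,0,0],0.72],[[-30.2,15.9,0],[0,0,0],0.72],[[-30.2,15.9,0],[0,0,0],0.72],[[-30.2,15.9,0],[0,0,0],0.72],[[0,0,0],[0,0,0],0.72],[[0,0,0],[0,0,0],0.72],[[0,0,0],[0,0,0],0.72]]'
python3 - <<'E'
from h import *
im=optics.get_image("wrist")[:,:,::-1];cv2.imwrite("pics/w9.png",im)
a=cv2.cvtColor(np.ascontiguousarray(im),cv2.COLOR_BGR2LAB)[120:260,240:400,1]
k=(a>(int(a.max())+int(np.median(a)))/2-2).astype(np.uint8)
c=max(cv2.findContours(k,0,1)[0],key=cv2.contourArea);e=cv2.fitEllipse(cv2.convexHull(c));print(e)
print(ray("wrist",(e[0][0]+240,e[0][1]+120),.012).round(4),get_obs()["tool_pos"].round(4))
E
```

```text
t: 28.47
tool_pos: [0.4469, -0.0137, 0.1498]
tool_rot: [-0.001, 3.129, -0.004]
contact_force: [1.5, 0.4, -0.2]
opening: 0.0639
grip_force: 0.0
t: 29.3
tool_pos: [0.6537, 0.0984, 0.1411]
tool_rot: [0.001, -3.141, 0.0]
contact_force: [0.2, 0.1, 0.2]
opening: 0.0613
grip_force: 0.0
((78.40840911865234, 73.06838989257812), (51.333919525146484, 52.157554626464844), 20.910490036010742)
[0.6533 0.0977 0.012 ] [0.6535 0.0981 0.1414]
```

View pics/w9.png

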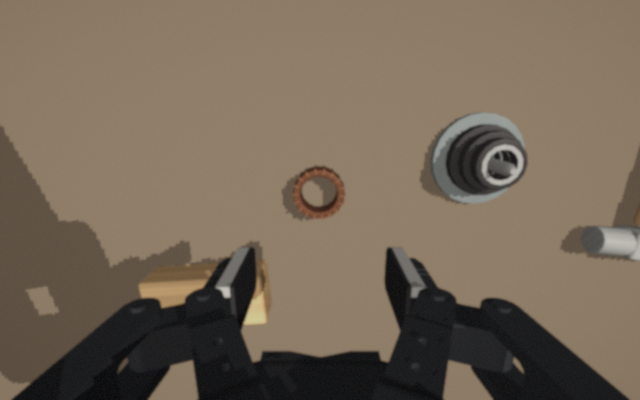

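The small flap wheel is at (319,193) under the gripper. The three-disc stack at (490,160) looks flat, widest at the bottom.

```bash
python3 -m pendant '[[[0,0,35],[0,0,0],0.66],[[0,0,35],[0,0,0],0.66],[[0,0,30],[0,0,0],0.66],[[0,0,20],[0,0,0],0.66],[[0,0,10],[0,0,0],0.66],[[0,0,4],[0,0,0],0.66],[[0,0,0],[0,0,0],0.66],[[0,0,0],[0,0,0],0.66]]'
python3 -m pendant '[[[0,0,1],[0,0,0],0.6],[[0,0,0],[0,0,0],0.55],[[0,0,0],[0,0,0],0.5],[[0,0,0],[0,0,0],0.45],[[0,0,0],[0,0,0],0.4],[[0,0,0],[0,0,0],0.36],[[0,0,0],[0,0,0],0.36]]' 40
python3 -m pendant '[[[0,0,-2],[0,0,0],0.36],[[0,0,0],[0,0,0],0.36],[[0,0,0],[0,0,0],0.36]]'
```

```text
t: 30.02
tool_pos: [0.6553, 0.0983, 0.0094]
tool_rot: [0.0, 3.139, 0.0]
contact_force: [1.0, -0.4, 0.2]
opening: 0.0564
grip_force: 0.0
t: 30.6
tool_pos: [0.6556, 0.0984, 0.0087]
tool_rot: [-0.0, 3.139, -0.0]
contact_force: [-2.8, -0.9, 6.2]
opening: 0.0428
grip_force: 39.6
t: 30.85
tool_pos: [0.6545, 0.0985, 0.0087]
tool_rot: [-0.0, 3.141, 0.0]
contact_force: [0.3, -0.9, 2.0]
opening: 0.0422
grip_force: 40.8
```

```bash
python3 -m pendant '[[[0,0,-10],[0,0,0],0.36],[[0,0,-30],[0,0,0],0.36],[[0,0,-40],[0,0,0],0.36],[[0,0,-40],[0,0,0],0.36],[[0,0,-14],[0,0,0],0.36]]'
python3 -m pendant '[[[30.2,-16,0],[0,0,0],0.36],[[30.2,-16,0],[0,0,0],0.36],[[30.2,-16,0],[0,0,0],0.36],[[30.2,-16,0],[0,0,0],0.36],[[30.2,-16,0],[0,0,0],0.36],[[30.2,-16,0],[0,0,0],0.36],[[30.2,-16,0],[0,0,0],0.36],[[0,0,0],[0,0,0],0.36],[[0,0,0],[0,0,0],0.36],[[0,0,0],[0,0,0],0.36]]'
python3 - <<'E'
from h import *
im=optics.get_image("wrist")[:,:,::-1];cv2.imwrite("pics/w10.png",im)
print(get_obs()["tool_pos"].round(4))
E
```

```text
t: 31.27
tool_pos: [0.6574, 0.0986, 0.1502]
tool_rot: [-0.0, 3.131, 0.001]
contact_force: [1.4, 0.2, 1.0]
opening: 0.0422
grip_force: 40.8
t: 32.1
tool_pos: [0.4432, -0.0136, 0.1427]
tool_rot: [0.0, 3.14, -0.0]
contact_force: [-0.2, 0.8, 0.2]
opening: 0.0421
grip_force: 40.8
[ 0.4436 -0.0135  0.1428]
```

View pics/w10.png

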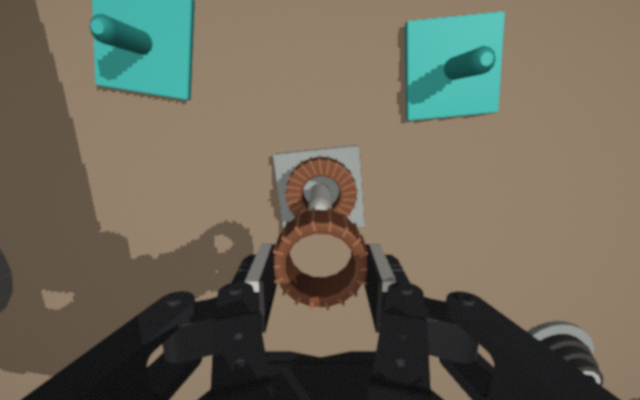

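The large flap wheel lies flat on the stout foot at (320,188). The small one is held level at (320,257), so I'll lower it.

```bash
python3 -m pendant '[[[0,0,30],[0,0,0],0.36],[[0,0,20],[0,0,0],0.36],[[0,0,10],[0,0,0],0.36],[[0,0,10],[0,0,0],0.36],[[0,0,10],[0,0,0],0.36],[[0,0,10],[0,0,0],0.36],[[0,0,6],[0,0,0],0.36],[[0,0,4],[0,0,0],0.36],[[0,0,2],[0,0,0],0.36],[[0,0,0],[0,0,0],0.36],[[0,0,0],[0,0,0],0.36]]'
python3 -m pendant '[[[0,0,1],[0,0,0],0.36],[[0,0,0],[0,0,0],0.36]]'
python3 -m pendant '[[[0,0,1],[0,0,0],0.36],[[0,0,0],[0,0,0],0.36]]'
```

```text
t: 33.07
tool_pos: [0.4432, -0.0137, 0.0408]
tool_rot: [-0.0, 3.141, -0.0]
contact_force: [-0.5, -0.2, -0.9]
opening: 0.0424
grip_force: 40.8
t: 33.23
tool_pos: [0.4432, -0.0137, 0.0397]
tool_rot: [-0.0, 3.141, -0.0]
contact_force: [0.1, 0.2, -0.5]
opening: 0.0421
grip_force: 40.8
t: 33.4
tool_pos: [0.4428, -0.0137, 0.0384]
tool_rot: [-0.0, 3.141, -0.0]
contact_force: [0.2, 0.1, -0.1]
opening: 0.042
grip_force: 40.8
```

```bash
python3 -m pendant '[[[0,0,1],[0,0,0],0.36],[[0,0,0],[0,0,0],0.36]]'
python3 -m pendant '[[[0,0,1],[0,0,0],0.36],[[0,0,0],[0,0,0],0.36]]'
```

```text
t: 33.57
tool_pos: [0.4427, -0.0136, 0.0372]
tool_rot: [0.0, -3.141, -0.0]
contact_force: [-0.2, -0.1, -0.5]
opening: 0.0425
grip_force: 40.8
t: 33.73
tool_pos: [0.4429, -0.0137, 0.0367]
tool_rot: [0.0, -3.141, 0.0]
contact_force: [-1.7, 1.0, 2.3]
opening: 0.0421
grip_force: 41.1
```

Contact came at the expected height. I'll release, retreat and check.

```bash
python3 -m pendant '[[[0,0,0],[0,0,0],0.6],[[0,0,0],[0,0,0],0.68],[[0,0,0],[0,0,0],0.68],[[0,0,0],[0,0,0],0.68],[[0,0,-10],[0,0,0],0.68],[[0,0,-30],[0,0,0],0.68],[[0,0,-40],[0,0,0],0.68],[[0,0,-40],[0,0,0],0.68],[[0,0,-30],[0,0,0],0.68],[[0,0,-20],[0,0,0],0.68],[[0,0,0],[0,0,0],0.68],[[0,0,0],[0,0,0],0.68]]'
python3 - <<'E'
from h import *
a=optics.get_image("wrist")[:,:,::-1][100:300,180:640];b=optics.get_image("scene")[:,:,::-1]
b=cv2.resize(b[140:380,220:480],None,fx=1.25,fy=1.25);cv2.imwrite("pics/end.png",np.hstack([cv2.resize(a,(470,300))[:, :],b]))
E
```

```text
t: 34.73
tool_pos: [0.4437, -0.0138, 0.2085]
tool_rot: [-0.0, 3.138, -0.001]
contact_force: [-0.2, 0.4, -1.2]
opening: 0.0582
grip_force: 0.0
```

View pics/end.png

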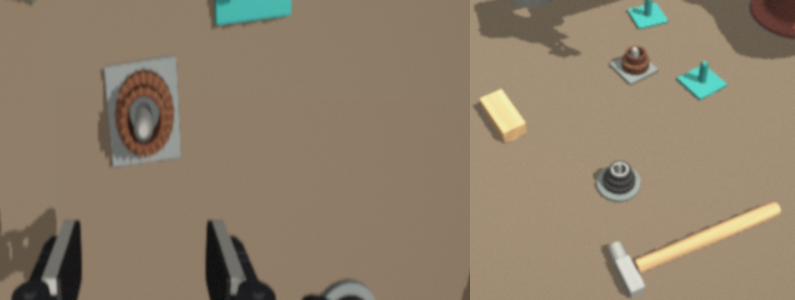

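Both stacks sit flat and in order: flap wheels at (145,115) and (635,62), discs at (619,178). The hammer and block look unmoved, and nothing is touching the gripper.

```bash
python3 -c "
from station import ctrl; print(ctrl.finish_job())"
```

```text
the job is handed in; nothing more can be done
None
```

Job handed in at about 35 s: both flap wheels are on the stout spindle and all three discs on the slim one, widest at the bottom, each lowered until it touched, and the arm never touched the hammer, block or ring.

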